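# Hang up the brush basket and present the shoe-polish jar

### The arm

A 6-joint arm with a two-finger parallel gripper is mounted at the origin on the work surface. World frame = base frame: x ahead of the robot, y to its left, z up, the work surface at z = 0. Lengths are in m, angles in rad, forces in N, time in s.
With the tool pointing down it reaches from about 0.3 to 0.775 m from the base axis. Payload 14.6 kg.
Tool frame: the origin (TCP) lies midway between the tips of the shut fingers; the grasp point (between the pads) lies 19 mm behind it; z points along the fingers, y is the line along which they close (so a half turn about z gives the same grasp; the last joint's range is limited). The gripper opens to 94 mm and grips with 3 to 60 N. Pads are 16 mm wide; open, the fingers measure 119 mm over their backs; the gripper's body (75 mm by 177 mm) begins 78 mm behind the grasp point.
Start: joints at [-1.242, 0.3, 1.521, -0, 1.321, -0.067], TCP at [0.212, -0.507, 0.205] pointing down, gripper open.
Joint ranges: [-3.03, 3.03], [-0.79, 2.21], [0.23, 2.52], [-1.04, 4.18], [0, 3.07], [-2.55, 2.55]. Speed limits (rad/s): [2.22, 2.22, 2.57, 3.14, 3.14, 3.14].

### API

Orientations are given as [roll, pitch, yaw] about the fixed x, y, z axes, in that order (R = Rz(yaw) Ry(pitch) Rx(roll)).
In Python, from station import ctrl gives the robot as it stands. The module is installed in compiled form; this text tells all that it offers.
- The arm moves only by the tool servo_tool, never from a script. Its argument "plan" is a list of rows, each a list of 7 numbers: the opening in per cent of the stroke, from 0 (shut) to 100 (fully open), then the shift along the tool's x, y, z in m, then the turn, a rotation vector about the tool's x, y, z in rad. A call has exactly 8 rows; each row shifts and turns the commanded pose from where the row before left it, along the tool's axes as they then stand; what a row does not reach is not made up. A row lasts 1/8 s, in which the tool goes at most 62.5 mm and 10.7 degrees, less where a joint would pass 70% of its speed; a pose out of reach is approached as far as the arm can. A call with a gripper value outside its range is refused whole. The fingers move at their own pace and stop on an object; "force" is the grip in N (left out, the last holds). Time passes only in rows, so rows that do not move let the fingers close, or fill a call up. It gives the time, the measured TCP pose, the force, the opening and the grip force at its end, in the units of the state.
- ctrl.get_obs(): the state, without advancing time (a new reading comes with each control period).
- ctrl.camera(name): name is "scene" or "top" or "wrist"; returns a dict with "pixels" (384x512x3 uint8, red, green, blue), "z_map" (384x512 float32, m along the optical axis (not along the pixel's ray), 0 where there is no reading), "mtx" (3x3 intrinsics, pixels), "pose" (4x4, takes a point from camera to world coordinates). Camera axes: x right, y up, looking along -z (the intrinsics and any distortion apply to the point x, -y, -z); pixel columns grow to the right and rows downward; lengths in m; the calibration is good to about 2 mm. A picture is of the moment at which its call begins.
- ctrl.hand_in(): hands the job in; it is judged then, once.
The state is a dict: "time_s": time; "qpos": joint angles; "joint_vel": joint speeds; "tau": joint torques, N m; "ee_pos": TCP position; "eef_rot": TCP orientation; "force": force on the tool from outside, world axes, zero at the start; "moment": the same for the moment, N m; "grip_width": finger opening in m; "grip_force": force on a finger pad.
Only numpy, scipy, OpenCV 4.12 (cv2) and the standard library are available. Lean on these libraries where they do the work, as an engineer would, in place of code of your own. Each camera call takes 0.05 s, during which the arm holds its last target. There are 200 camera calls.

### The job

Get the shoe polish ready at the hallway console: first take the brush basket that stands in front of the shoe-care carousel and hang it by its handle over both prongs of the double hook, keeping it upright and letting go of it. Then turn the carousel until the one jar with a ball on its lid stands squarely over the pointer of the carousel's fixed foot, and finish while still holding the turntable still there with the gripper, not letting go at the end. Leave everything else on the console where it is.

Things in the scene. Friction and masses are not known exactly. Their poses are not given: they have to be found in the camera images.
- basket: Open plywood basket, 70 (x) by 130 (y) by 60 mm high, about 250 g, a shoe brush fixed inside, with a rigid steel handle: 10 mm round legs rise at y = -60 and +60 mm to a level bar along y. Origin: centre of the underside, z up; a half turn about z works the same. It starts on the table between the robot and the carousel, close to the carousel's pointer.
- bail (a point): Centre of the basket handle's level bar, 150 mm above the basket's underside; axes as the basket (the bar, 10 mm thick, 120 mm between leg centres, runs along y).
- hook: Fixed steel double-hook stand left or right of the carousel. Origin: under the centre of its round foot (radius 65, 12 mm thick); 16 mm post at the origin, 210 mm high. Two level 8 mm round prongs, centres at y = -35 and +35 mm, 205 mm high, run to the stand's own -x (roughly to the robot) to x = -105 mm, then turn up to tips at x = -117 mm, tops 232 mm high.
- hook_seat (a point): Where the centre of the basket's handle bar lies when hung midway on both prongs: x = -60, y = 0, z = 214 mm in the stand's frame; axes as the stand. The space between and below the prongs is free; the handle passes in from the stand's -x side, over the tips, the basket below the prongs.
- carousel: Shoe-care carousel: fixed grey foot (radius 85, 12 mm thick), its 18 mm wide pointer tongue sticks out along its own -x (roughly to the robot) to 120 mm. Origin: on the turning axis at the table, axes of the foot. On it a wooden turntable (radius 105, top 27 mm high) with five fixed white jars, 72 degrees apart, 70 mm from the axis: four flat lids (below 87 mm), one with a ball (top 127 mm).
- turntable (a joint): Angle of the turntable on the foot in rad: 0 with the ball-lid jar straight over the pointer, growing anticlockwise seen from above. It starts between 0.7 and 2.3, turns freely either way (stops at -6.3 and 6.3), takes about 0.06 N m to turn and stays where it is left.
- knob_grip (a point): Point on the turning axis in the bar knob, 165 mm above the table, turning with the turntable. The knob is a bar 60 mm long, 14 mm wide, from 140 to 180 mm above the table; its long axis is this point's x and the ball-lid jar lies on the point's -x side; the narrow sides to grip face this point's +y and -y.
- ball_jar (a point): Top of the ball (22 mm across) on the lid of the ball-lid jar, 127 mm above the table, 70 mm from the axis, turning with the turntable.
- tin: Bystander: flat metal tin, 60 mm across, 35 mm high, near the middle between hook and carousel. Origin: centre of the underside.
- dish: Bystander: white key bowl, 90 mm across, 30 mm high, beyond the hook. Origin: centre of the underside.
- case: Bystander: black glasses case, 60 by 90 by 35 mm high, on the left. Origin: centre of the underside.
- bottle: Bystander: white bottle, 44 mm across, 90 mm high, beyond the carousel. Origin: centre of the underside.
- shoe_brush: Bystander: shoe brush lying bristles down, 50 by 120 by 39 mm high, in the middle at the back. Origin: centre of the underside.
- parcel: Bystander: cardboard parcel, 110 by 130 by 70 mm high, on the left. Origin: centre of the underside.
- phone: Bystander: black phone, 75 by 150 by 9 mm, flat on the right. Origin: centre of the underside.

How it is judged:
By the outcome, as a careful person would: the job done as asked, in the order asked, and still so for the second after the job is handed in, while the arm keeps its last pose, push and grip.
It also fails if it takes over 72 s, if anything falls off the work surface, if the arm or the gripper's body presses on something with over 40 N, if the wrist force passes 120 N, or if a joint passes its speed limit or range.

## Working session

There is one attempt and no reset: what is moved stays moved. The work goes in short steps, Python scripts to look and compute and a tool call to move; the robot and the scene stay as the last step left them, time stands still between calls to the robot, and variables do not carry over. Pictures are saved under pics/ and viewed, at most 10 in all, crops included, and the job is handed in when it is done.

Besides the shell and the picture viewer there is one more tool, called after "Request:" by a JSON object that holds its "method" and its "body", one argument or row to a line. servo_tool: Moves the arm, as the interface text tells. Its arguments: {"type":"object","properties":{"plan":{"type":"array","items":{"type":"array","items":{"type":"number"}}},"force":{"type":"number"}},"required":["plan"]}

```bash
mkdir -p pics
cat > h.py <<'E'
import numpy as np, cv2
from station import ctrl
from scipy.spatial.transform import Rotation as R
def cloud(c):
    z=c["z_map"]; K=c["mtx"]; v,u=np.mgrid[:z.shape[0],:z.shape[1]]
    x=(u-K[0,2])/K[0,0]*z; y=(v-K[1,2])/K[1,1]*z
    P=np.stack([x,-y,-z,np.ones_like(z)],-1)@c["pose"].T
    P=P[...,:3]; P[z<=0]=np.nan
    return P
E
python3 - <<'E'
from h import *
print(ctrl.get_obs())
for n in("top","scene"):
    c=ctrl.camera(n); np.savez(n+"0.npz",**c)
    print(n,c["mtx"].tolist(),c["pose"].round(3).tolist(), {k for k in c})
    cv2.imwrite(f"pics/{n}0.png",cv2.resize(c["pixels"][...,::-1],(768,576)))
E
```

```text
{'time_s': 0.0, 'qpos': array([-1.24159933e+00,  3.00472954e-01,  1.52162754e+00, -2.97941363e-05,
        1.32067100e+00, -6.66104329e-02]), 'joint_vel': array([ 0.00111979,  0.00108692,  0.00107975, -0.00073937, -0.00150667,
        0.00078122]), 'tau': array([-2.66621682e-04, -5.31802154e+01, -3.52730334e+01,  7.08201667e-02,
        2.44173309e-02, -7.58216947e-05]), 'ee_pos': array([ 0.21194986, -0.5072222 ,  0.20486565]), 'eef_rot': array([-3.14041451e+00, -4.96708159e-05,  3.95814789e-01]), 'force': array([0.3992571 , 0.57110208, 0.24209484]), 'moment': array([-0.00534707,  0.06916501,  0.00295294]), 'grip_force': 0.0, 'grip_width': 0.09376822894396043}
top [[376.52217255504286, 0.0, 252.4722814382758], [0.0, 376.52217255504286, 191.87506983631363], [0.0, 0.0, 1.0]] [[-0.012, 0.994, -0.109, 0.445], [-1.0, -0.013, -0.008, 0.006], [-0.009, 0.109, 0.994, 1.517], [0.0, 0.0, 0.0, 1.0]] {'pixels', 'pose', 'mtx', 'z_map'}
scene [[404.4111845235136, 0.0, 256.99869863408185], [0.0, 404.4111845235136, 190.74945636893275], [0.0, 0.0, 1.0]] [[-0.835, -0.445, 0.324, 1.003], [0.55, -0.667, 0.502, 0.641], [-0.007, 0.597, 0.802, 1.214], [0.0, 0.0, 0.0, 1.0]] {'pixels', 'pose', 'mtx', 'z_map'}
```

View pics/top0.png

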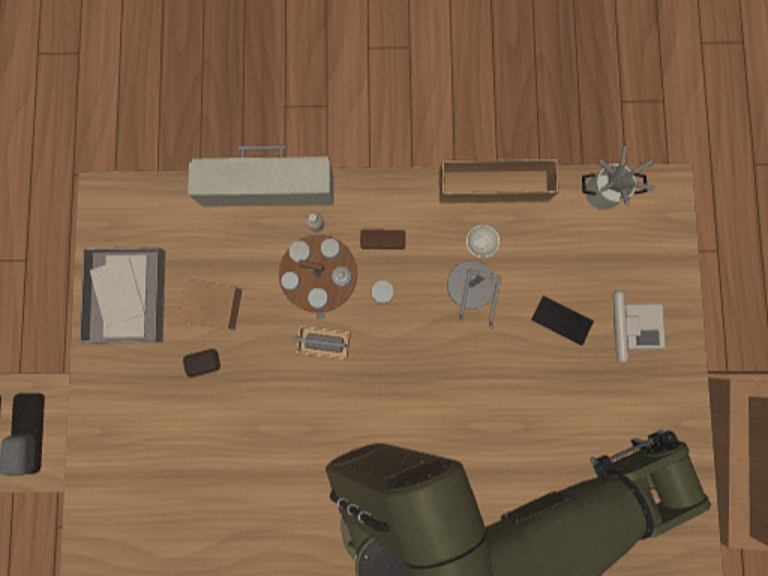

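View pics/scene0.png

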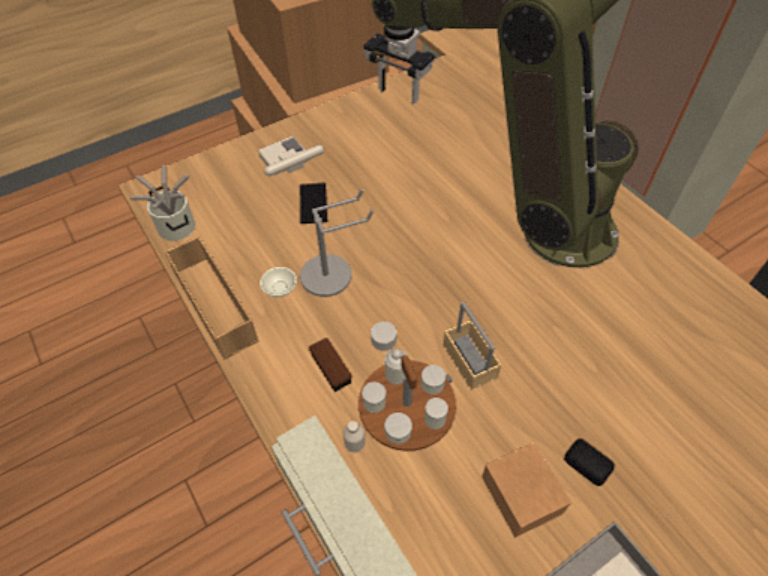

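Top view (shown at 1.5×): basket at (322,342), carousel centre near (318,272), ball jar at (341,274), hook foot at (470,285) with prong tips at about (462,318) and (492,326). Next I measure these through the depth map.

Run:
```python
from h import *
Pt=cloud(np.load("top0.npz")); Ps=cloud(np.load("scene0.npz"))
A=np.concatenate([Pt.reshape(-1,3),Ps.reshape(-1,3)]); src=np.r_[np.zeros(Pt.size//3),np.ones(Ps.size//3)]
def box(u0,u1,v0,v1,zl,zh,nm):
    P=Pt[int(v0/1.5):int(v1/1.5),int(u0/1.5):int(u1/1.5)].reshape(-1,3); P=P[(P[:,2]>zl)&(P[:,2]<zh)]
    report(P,nm); return P
def report(P,nm):
    if len(P)<3: print(nm,"none",len(P));return
    r=cv2.minAreaRect(P[:,:2].astype(np.float32)); w,V=np.linalg.eigh(np.cov(P[:,:2].T)); a=np.degrees(np.arctan2(V[1,1],V[0,1]))
    print(nm,len(P),"mean",P.mean(0).round(4),"rect",np.round(r[0],4),np.round(r[1],4),round(r[2],1),"axis",round(a,1))
box(285,360,318,365,.125,.17,"bar"); box(285,360,318,365,.045,.07,"basket rim")
B=box(270,365,225,318,.02,.035,"table"); 
box(270,365,225,318,.105,.135,"ball"); box(270,365,225,318,.137,.2,"knob")
box(310,332,308,322,.006,.02,"pointer")
box(440,505,255,315,.006,.02,"hookfoot"); box(440,510,260,335,.17,.25,"prongs")
# scene-cam same volumes
def vol(P,x,y,z,nm):
    P=P.reshape(-1,3); m=(P[:,0]>x[0])&(P[:,0]<x[1])&(P[:,1]>y[0])&(P[:,1]<y[1])&(P[:,2]>z[0])&(P[:,2]<z[1]); report(P[m],nm)
def c(u,v): return Pt[int(v/1.5),int(u/1.5)].round(3)
for n,u,v in[("hookfoot",470,285),("prongtip1",462,318),("tip2",492,326),("turn",318,272),("ball",341,274),("basket",322,342)]: print(n,c(u,v))
np.save("A.npy",A)
```

```text
bar 99 mean [0.4685 0.1634 0.1532] rect [0.4686 0.164 ] [0.1265 0.0098] 81.7 axis 81.9
basket rim 119 mean [0.4691 0.1665 0.0592] rect [0.4687 0.165 ] [0.1294 0.0699] 82.0 axis 81.9
table 1282 mean [0.6491 0.1771 0.0272] rect [0.666  0.1789] [0.2082 0.233 ] 79.1 axis 137.7
ball 56 mean [0.6362 0.1197 0.1157] rect [0.6342 0.1419] [0.0332 0.0875] 5.8 axis 81.2
knob 84 mean [0.6514 0.1796 0.174 ] rect [0.6529 0.181 ] [0.0591 0.0163] 74.1 axis 75.0
pointer 24 mean [0.5421 0.1783 0.0126] rect [0.5419 0.1851] [0.0314 0.0367] 4.8 axis 76.5
hookfoot 649 mean [ 0.6175 -0.2264  0.0118] rect [ 0.617  -0.2362] [0.1614 0.1516] 84.3 axis 52.1
prongs 228 mean [ 0.5768 -0.2189  0.209 ] rect [ 0.564  -0.2163] [0.079 0.126] 75.8 axis 165.8
hookfoot [ 0.614 -0.224  0.022]
prongtip1 [ 0.515 -0.173  0.227]
tip2 [ 0.497 -0.239  0.232]
turn [0.647 0.173 0.082]
ball [0.636 0.112 0.125]
basket [0.466 0.157 0.157]
```

```bash
cat >> h.py <<'E'
def rows(pos,yaw_deg,n=8,g=50,pose=None):
    """rows in tool axes from measured (or given) pose to a tool-down pose"""
    o=ctrl.get_obs()
    p,r=(o["ee_pos"],R.from_euler("xyz",o["eef_rot"])) if pose is None else (np.array(pose[0]),R.from_euler("xyz",[np.pi,0,np.radians(pose[1])]))
    t=R.from_euler("xyz",[np.pi,0,np.radians(yaw_deg)])
    w=(r.inv()*t).as_rotvec()/n; d=(np.array(pos)-p)/n
    out=[]
    for i in range(n):
        ri=r*R.from_rotvec(w*i)
        out.append([g]+[round(float(v),4) for v in np.r_[ri.inv().apply(d),w]])
    print("step mm",np.linalg.norm(d)*1e3,"deg",np.degrees(np.linalg.norm(w))); print(str(out).replace(" ",""))
E
python3 - <<'E'
from h import *
from scipy.optimize import least_squares
A=np.load("A.npy")
def sel(c,r,zl,zh): return A[(np.hypot(A[:,0]-c[0],A[:,1]-c[1])<r)&(A[:,2]>zl)&(A[:,2]<zh)]
# knob
for nm,c,r,zl,zh in[("knob",(.652,.18),.05,.172,.2),("ball",(.636,.114),.03,.112,.14),("bar",(.4685,.164),.08,.125,.17)]:
    P=sel(c,r,zl,zh); q=cv2.minAreaRect(P[:,:2].astype(np.float32)); w,V=np.linalg.eigh(np.cov(P[:,:2].T))
    print(nm,len(P),P.mean(0).round(4),np.round(q[0],4),np.round(q[1],4),np.degrees(np.arctan2(V[1,1],V[0,1])).round(1))
# turntable / hook foot edges via hull circle
for nm,c,r,zl,zh in[("table",(.65,.178),.125,.022,.032),("hookfoot",(.617,-.23),.075,.007,.017)]:
    P=sel(c,r,zl,zh)[:,:2].astype(np.float32); print(nm,cv2.minEnclosingCircle(P))
P=sel((.535,.18),.03,.007,.018); P=P[P[:,0]<.54]; print("pointer",len(P),P.mean(0),P[:,0].min(),P[:,1].min(),P[:,1].max())
P=sel((.57,-.22),.1,.198,.215); 
for s in(1,-1):
    u=np.array([np.cos(np.radians(-14.3)),np.sin(np.radians(-14.3))]);n=np.array([-u[1],u[0]])
    d=(P[:,:2]-[.617,-.23])@n; a=(P[:,:2]-[.617,-.23])@u
    m=(s*d>.02)&(s*d<.05)&(a<-.02); Q=P[m][:,:2]; vx=cv2.fitLine(Q.astype(np.float32),cv2.DIST_L2,0,.01,.01).ravel(); print("prong",s,m.sum(),vx,np.degrees(np.arctan(vx[1]/vx[0])),"d",np.median(d[m]),"a",a[m].min())
rows((.34,-.17,.26),52,8); rows((.4685,.164,.22),82,8,pose=((.34,-.17,.26),52))
E
```

```text
knob 159 [0.6555 0.1809 0.1792] [0.6554 0.1805] [0.0589 0.0176] 74.9
ball 64 [0.6385 0.1134 0.1228] [0.6377 0.113 ] [0.0196 0.0246] 161.6
bar 238 [0.4712 0.1659 0.1517] [0.4708 0.1654] [0.1299 0.0138] 81.8
table ((0.6611765623092651, 0.17991042137145996), 0.11162719875574112)
hookfoot ((0.6167377829551697, -0.231184720993042), 0.07343494892120361)
pointer 24 [0.52403445 0.17706089 0.01231603] 0.506178240777514 0.15740264585305036 0.1938182863940589
prong 1 117 [ 0.974369   -0.22495565  0.56483334 -0.18044819] -13.000271 d 0.03519287783040172 a -0.10629759062492601
prong -1 112 [ 0.9739057  -0.22695306  0.5483331  -0.2487916 ] -13.117751 d -0.03507008883569327 a -0.10358408587487009
step mm 45.61416814923408 deg 3.6653013833026566
[[50,0.031,-0.0327,-0.0068,-0.0001,-0.0,-0.064],[50,0.033,-0.0307,-0.0068,-0.0001,-0.0,-0.064],[50,0.0349,-0.0285,-0.0069,-0.0001,-0.0,-0.064],[50,0.0367,-0.0262,-0.0069,-0.0001,-0.0,-0.064],[50,0.0383,-0.0238,-0.0069,-0.0001,-0.0,-0.064],[50,0.0397,-0.0213,-0.0069,-0.0001,-0.0,-0.064],[50,0.041,-0.0187,-0.0069,-0.0001,-0.0,-0.064],[50,0.0421,-0.0161,-0.0069,-0.0001,-0.0,-0.064]]
step mm 45.011847398768246 deg 3.750000000000002
[[50,0.0428,-0.013,0.005,0.0,0.0,-0.0654],[50,0.0436,-0.0102,0.005,0.0,0.0,-0.0654],[50,0.0441,-0.0073,0.005,0.0,0.0,-0.0654],[50,0.0445,-0.0044,0.005,0.0,0.0,-0.0654],[50,0.0447,-0.0015,0.005,0.0,0.0,-0.0654],[50,0.0447,0.0014,0.005,0.0,0.0,-0.0654],[50,0.0445,0.0043,0.005,0.0,0.0,-0.0654],[50,0.0441,0.0072,0.005,0.0,0.0,-0.0654]]
```

Request:
{"method": "servo_tool", "body": {
  "plan": [
    [50, 0.031, -0.033, -0.007, 0, 0, -0.064],
    [50, 0.033, -0.031, -0.007, 0, 0, -0.064],
    [50, 0.035, -0.0285, -0.007, 0, 0, -0.064],
    [50, 0.037, -0.026, -0.007, 0, 0, -0.064],
    [50, 0.038, -0.024, -0.007, 0, 0, -0.064],
    [50, 0.04, -0.021, -0.007, 0, 0, -0.064],
    [50, 0.041, -0.019, -0.007, 0, 0, -0.064],
    [50, 0.042, -0.016, -0.007, 0, 0, -0.064]
  ]
}}

```text
time_s: 1.1
ee_pos: [0.3401, -0.1683, 0.2616]
eef_rot: [-3.142, -0.0, 0.91]
force: [0.7, 0.2, -0.0]
grip_width: 0.0471
grip_force: 0.0
```

Request:
{"method": "servo_tool", "body": {
  "plan": [
    [50, 0.043, -0.013, 0.005, 0, 0, -0.065],
    [50, 0.0435, -0.01, 0.005, 0, 0, -0.065],
    [50, 0.044, -0.007, 0.005, 0, 0, -0.065],
    [50, 0.0445, -0.0045, 0.005, 0, 0, -0.065],
    [50, 0.0445, -0.0015, 0.005, 0, 0, -0.065],
    [50, 0.0445, 0.0015, 0.005, 0, 0, -0.065],
    [50, 0.0445, 0.0045, 0.005, 0, 0, -0.065],
    [50, 0.044, 0.007, 0.005, 0, 0, -0.065]
  ]
}}

```text
time_s: 2.1
ee_pos: [0.4696, 0.1647, 0.2211]
eef_rot: [-3.141, 0.0, 1.43]
force: [0.1, -0.9, 0.1]
grip_width: 0.047
grip_force: 0.0
```

Run:
```python
from h import *
c=ctrl.camera("wrist"); np.savez("wrist1.npz",**c); P=cloud(c)
cv2.imwrite("pics/wrist1.png",cv2.resize(c["pixels"][...,::-1],(768,576)))
Q=P[(P[...,2]>.135)&(P[...,2]<.17)&(abs(P[...,0]-.47)<.05)&(abs(P[...,1]-.165)<.08)]
print(len(Q))
if len(Q)>5:
    q=cv2.minAreaRect(Q[:,:2].astype(np.float32)); w,V=np.linalg.eigh(np.cov(Q[:,:2].T)); print(Q.mean(0),q,np.degrees(np.arctan2(V[1,1],V[0,1])))
rows((.469,.164,.131),82,8)
```

```text
2082
[0.46956235 0.17078411 0.15360197] ((0.4688577651977539, 0.16589175164699554), (0.12873870134353638, 0.009797465056180954), 81.62481689453125) 81.8943222924601
step mm 11.1464854896672 deg 0.028214243230361636
[[50,-0.0005,-0.0001,0.0111,-0.0002,-0.0001,0.0005],[50,-0.0005,-0.0001,0.0111,-0.0002,-0.0001,0.0005],[50,-0.0005,-0.0001,0.0111,-0.0002,-0.0001,0.0005],[50,-0.0005,-0.0001,0.0111,-0.0002,-0.0001,0.0005],[50,-0.0005,-0.0001,0.0111,-0.0002,-0.0001,0.0005],[50,-0.0005,-0.0001,0.0111,-0.0002,-0.0001,0.0005],[50,-0.0005,-0.0001,0.0111,-0.0002,-0.0001,0.0005],[50,-0.0005,-0.0001,0.0111,-0.0002,-0.0001,0.0005]]
```

View pics/wrist1.png

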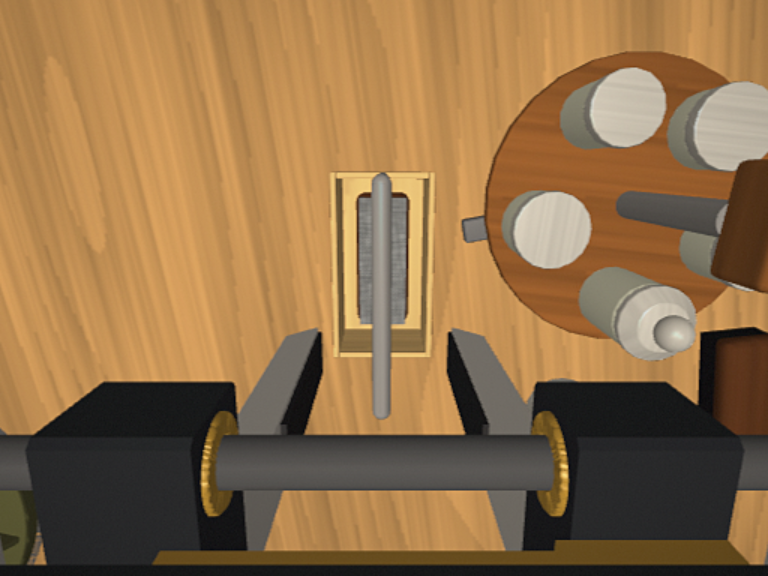

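The wrist view shows the bar running from (381,175) to (381,412), centred between the fingers, with the basket's outline around (382,265). The measured bar centre of (0.469, 0.166) and its 129 mm length agree with the earlier estimate, so I descend and grip.

Request:
{"method": "servo_tool", "body": {
  "plan": [
    [50, 0.0, 0, 0.0125, 0, 0, 0],
    [50, 0.0, 0, 0.0125, 0, 0, 0],
    [50, 0.0, 0, 0.0125, 0, 0, 0],
    [50, 0.0, 0, 0.0125, 0, 0, 0],
    [50, 0.0, 0, 0.0125, 0, 0, 0],
    [50, 0, 0, 0.0125, 0, 0, 0],
    [50, 0, 0, 0.0125, 0, 0, 0],
    [50, 0, 0, 0.002, 0, 0, 0]
  ],
  "force": 45
}}

```text
time_s: 3.15
ee_pos: [0.469, 0.1631, 0.131]
eef_rot: [-3.14, 0.001, 1.428]
force: [-0.1, -0.2, 0.1]
grip_width: 0.0474
grip_force: 0.0
```

Request:
{"method": "servo_tool", "body": {
  "plan": [
    [0, 0, 0, 0, 0, 0, 0],
    [0, 0, 0, 0, 0, 0, 0],
    [0, 0, 0, 0, 0, 0, 0],
    [0, 0, 0, 0, 0, 0, 0],
    [0, 0, 0, 0, 0, 0, 0],
    [0, 0, 0, 0, 0, 0, 0],
    [0, 0, 0, 0, 0, 0, 0],
    [0, 0, 0, 0, 0, 0, 0]
  ]
}}

```text
time_s: 4.15
ee_pos: [0.4693, 0.1632, 0.1321]
eef_rot: [3.141, -0.0, 1.428]
force: [-1.2, 0.2, 4.3]
grip_width: 0.0086
grip_force: 45.0
```

Request:
{"method": "servo_tool", "body": {
  "plan": [
    [0, 0, 0, -0.008, 0, 0, 0],
    [0, 0, 0, -0.018, 0, 0, 0],
    [0, 0, 0, -0.02, 0, 0, 0],
    [0, 0, 0, -0.02, 0, 0, 0],
    [0, 0, 0, -0.02, 0, 0, 0],
    [0, 0, 0, -0.02, 0, 0, 0],
    [0, 0, 0, -0.018, 0, 0, 0],
    [0, 0, 0, -0.008, 0, 0, 0]
  ]
}}

```text
time_s: 5.15
ee_pos: [0.4694, 0.1632, 0.2648]
eef_rot: [3.141, -0.0, 1.428]
force: [-0.1, 0.2, -3.4]
grip_width: 0.0086
grip_force: 45.0
```

Run:
```python
from h import *
# stand
yaw=-13.5; u=np.array([np.cos(np.radians(yaw)),np.sin(np.radians(yaw))]); n=np.array([-u[1],u[0]])
o=np.array([.617,-.2305]); 
# centre line from the prong fits
m=(np.array([.5648,-.1804])+np.array([.5483,-.2488]))/2
seat=m+u*((o-.06*u-m)@u); print("seat",seat,"origin",seat+.06*u)
ob=ctrl.get_obs(); print(ob)
c=ctrl.camera("wrist"); P=cloud(c)
B=P[(P[...,2]>.25)&(P[...,2]<.30)&(abs(P[...,0]-.47)<.03)&(abs(P[...,1]-.165)<.08)]
q=cv2.minAreaRect(B[:,:2].astype(np.float32)); w,V=np.linalg.eigh(np.cov(B[:,:2].T)); print(len(B),B.mean(0),q,np.degrees(np.arctan2(V[1,1],V[0,1])))
pre=seat-.095*u; print("pre",pre)
mid=(.44,-.03,.265)
rows(mid,79,6,0); rows((*pre,.258),76.5,6,0,pose=(mid,79))
```

```text
seat [ 0.5589727  -0.21518164] origin [ 0.6173149  -0.22918836]
{'time_s': 5.15, 'qpos': array([ 2.60867970e-01,  1.38740526e-01,  1.57877458e+00, -8.16746018e-05,
        1.42323191e+00,  4.03984145e-01]), 'joint_vel': array([-0.00067245, -0.02737041, -0.08383566,  0.0008146 ,  0.1297606 ,
        0.00083282]), 'tau': array([ 6.36093137e-04, -4.68093216e+01, -3.80549490e+01,  6.99811662e-02,
       -4.98560490e-02, -3.53729711e-04]), 'ee_pos': array([0.46940444, 0.1631671 , 0.26480702]), 'eef_rot': array([ 3.14078334e+00, -2.58110601e-04,  1.42769223e+00]), 'force': array([-0.14678331,  0.24879388, -3.4162345 ]), 'moment': array([ 0.00482739, -0.05948507,  0.0371825 ]), 'grip_force': 44.99904155731201, 'grip_width': 0.008617153784840537}
4879 [0.47219768 0.17796644 0.28653697] ((0.4692847728729248, 0.16637316346168518), (0.1268918216228485, 0.032442811876535416), 71.98413848876953) 81.91268175498158
pre [ 0.46659756 -0.19300433]
step mm 32.578563048810594 deg 0.4679089394060326
[[0,-0.0326,-0.0003,0.0,0.0002,-0.0001,0.0082],[0,-0.0326,-0.0,0.0,0.0002,-0.0001,0.0082],[0,-0.0326,0.0002,0.0,0.0002,-0.0001,0.0082],[0,-0.0326,0.0005,0.0,0.0002,-0.0001,0.0082],[0,-0.0326,0.0008,0.0,0.0002,-0.0001,0.0082],[0,-0.0326,0.001,0.0,0.0002,-0.0001,0.0082]]
step mm 27.551387144950695 deg 0.4166666666666671
[[0,-0.0258,0.0095,0.0012,-0.0,-0.0,0.0073],[0,-0.0258,0.0097,0.0012,-0.0,-0.0,0.0073],[0,-0.0257,0.0099,0.0012,-0.0,-0.0,0.0073],[0,-0.0256,0.0101,0.0012,-0.0,-0.0,0.0073],[0,-0.0255,0.0103,0.0012,-0.0,-0.0,0.0073],[0,-0.0255,0.0105,0.0012,-0.0,-0.0,0.0073]]
```

Request:
{"method": "servo_tool", "body": {
  "plan": [
    [0, -0.013, 0, 0.001, 0, 0, 0.006],
    [0, -0.023, 0, 0.002, 0, 0, 0.007],
    [0, -0.031, 0, 0.003, 0, 0, 0.007],
    [0, -0.031, 0, 0.003, 0, 0, 0.007],
    [0, -0.031, 0, 0.003, 0, 0, 0.007],
    [0, -0.031, 0.001, 0.003, 0, 0, 0.007],
    [0, -0.031, 0.001, 0.003, 0, 0, 0.007],
    [0, -0.031, 0.003, 0.003, 0, 0, 0.006]
  ]
}}

```text
time_s: 6.2
ee_pos: [0.4359, -0.058, 0.242]
eef_rot: [-3.14, 0.0, 1.373]
force: [-0.9, -0.3, -3.8]
grip_width: 0.0085
grip_force: 45.0
```

Request:
{"method": "servo_tool", "body": {
  "plan": [
    [0, -0.031, 0.006, 0.002, 0, 0, 0.006],
    [0, -0.029, 0.009, 0, 0, 0, 0.006],
    [0, -0.027, 0.009, 0, 0, 0, 0.006],
    [0, -0.023, 0.008, 0, 0, 0, 0.006],
    [0, -0.017, 0.006, 0, 0, 0, 0.006],
    [0, -0.01, 0.003, 0, 0, 0, 0.006],
    [0, -0.004, 0.001, 0, 0, 0, 0.004],
    [0, 0, 0, 0, 0, 0, 0]
  ]
}}

```text
time_s: 7.2
ee_pos: [0.4486, -0.203, 0.2409]
eef_rot: [-3.141, -0.0, 1.334]
force: [-0.3, 0.0, -3.0]
grip_width: 0.0087
grip_force: 45.0
```

Run:
```python
from h import *
print(ctrl.get_obs()["ee_pos"],ctrl.get_obs()["eef_rot"])
for n in("wrist","top"):
    c=ctrl.camera(n); np.savez(n+"2.npz",**c); cv2.imwrite(f"pics/{n}2.png",cv2.resize(c["pixels"][...,::-1],(768,576)))
P=cloud(np.load("wrist2.npz"))
M=(P[...,2]>.196)&(P[...,2]<.24)&(abs(P[...,0]-.56)<.07)&(abs(P[...,1]+.215)<.08); Q=P[M]
yaw=-13.5; u=np.array([np.cos(np.radians(yaw)),np.sin(np.radians(yaw))]); n=np.array([-u[1],u[0]]); s=np.array([.559,-.2152])
d=(Q[:,:2]-s)@n; a=(Q[:,:2]-s)@u
for sg in(1,-1):
    m=(sg*d>.015)&(sg*d<.055); X=Q[m]; 
    if m.sum()<10: print("few",m.sum()); continue
    f=cv2.fitLine(X[:,:2].astype(np.float32),cv2.DIST_L2,0,.01,.01).ravel(); print(sg,m.sum(),f,np.degrees(np.arctan(f[1]/f[0])),"d",np.median(d[m]),"a",a[m].min(),a[m].max(),"zmax",X[:,2].max(),np.median(X[:,2]))
rows((*(s-.003*n),.242),76.5,8,0)
```

```text
[ 0.44855094 -0.20300682  0.24088174] [-3.14145052e+00 -1.16728160e-04  1.33392625e+00]
1 2111 [ 0.9730366  -0.23065077  0.56479484 -0.18032749] -13.335388 d 0.03541358593090467 a -0.05959060460904774 0.05735320957742141 zmax 0.23293315986899385 0.20819246169920924
-1 2194 [ 0.98191106 -0.18934275  0.5630761  -0.24955805] -10.91443 d -0.032766054215521326 a -0.05489206401258503 0.06221454761634956 zmax 0.2243623843592452 0.20801083968628592
step mm 13.846127467353115 deg 0.0058673874466619825
[[0,0.0013,0.0138,-0.0001,-0.0,-0.0,-0.0001],[0,0.0013,0.0138,-0.0001,-0.0,-0.0,-0.0001],[0,0.0013,0.0138,-0.0001,-0.0,-0.0,-0.0001],[0,0.0013,0.0138,-0.0001,-0.0,-0.0,-0.0001],[0,0.0013,0.0138,-0.0001,-0.0,-0.0,-0.0001],[0,0.0013,0.0138,-0.0001,-0.0,-0.0,-0.0001],[0,0.0013,0.0138,-0.0001,-0.0,-0.0,-0.0001],[0,0.0013,0.0138,-0.0001,-0.0,-0.0,-0.0001]]
```

View pics/wrist2.png

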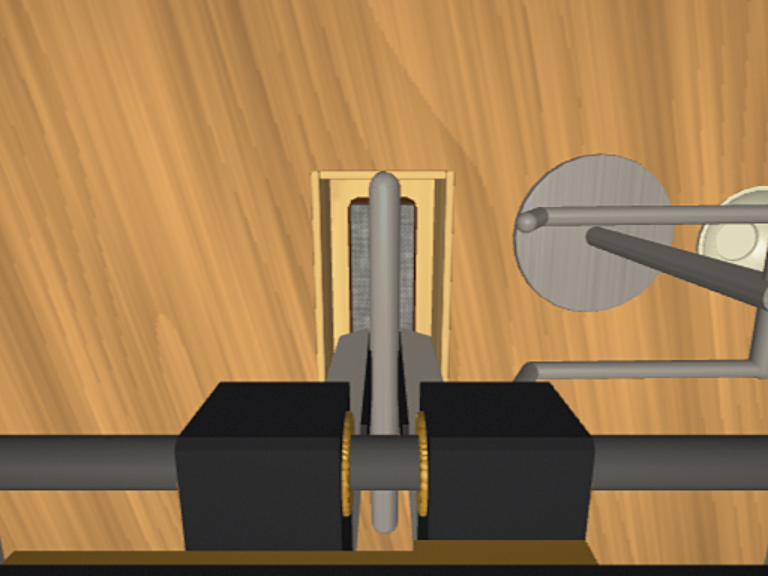

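The wrist view shows the basket hanging straight, its bar from (384,180) to (384,525). The prongs run level in the image at rows 215 and 370, so they are square to the bar. I go in over the tips, then lower.

Request:
{"method": "servo_tool", "body": {
  "plan": [
    [0, 0.005, 0.006, 0, 0, 0, 0],
    [0, 0.005, 0.013, 0, 0, 0, 0],
    [0, 0, 0.019, 0, 0, 0, 0],
    [0, 0, 0.02, 0, 0, 0, 0],
    [0, 0, 0.02, 0, 0, 0, 0],
    [0, 0, 0.017, 0, 0, 0, 0],
    [0, 0, 0.011, 0, 0, 0, 0],
    [0, 0, 0.005, 0, 0, 0, 0]
  ]
}}

```text
time_s: 8.3
ee_pos: [0.5595, -0.2194, 0.2406]
eef_rot: [-3.141, -0.0, 1.334]
force: [0.3, -0.3, -3.1]
grip_width: 0.0084
grip_force: 45.0
```

Request:
{"method": "servo_tool", "body": {
  "plan": [
    [0, 0, 0, 0, 0, 0, 0],
    [0, 0, 0, 0.006, 0, 0, 0],
    [0, 0, 0, 0.008, 0, 0, 0],
    [0, 0, 0, 0.008, 0, 0, 0],
    [0, 0, 0, 0.008, 0, 0, 0],
    [0, 0, 0, 0.006, 0, 0, 0],
    [0, 0, 0, 0.003, 0, 0, 0],
    [0, 0, 0, 0, 0, 0, 0]
  ]
}}

```text
time_s: 9.3
ee_pos: [0.5588, -0.2196, 0.2018]
eef_rot: [-3.141, -0.0, 1.334]
force: [-1.0, -0.5, -2.6]
grip_width: 0.0093
grip_force: 45.0
```

Run:
```python
from h import *
o=ctrl.get_obs(); print(o["ee_pos"],o["eef_rot"],o["force"],o["moment"])
yaw=-13.5; u=np.array([np.cos(np.radians(yaw)),np.sin(np.radians(yaw))]); n=np.array([-u[1],u[0]]); s=np.array([.559,-.2152])
e=o["ee_pos"][:2]-s; print("tcp-seat along u,n",e@u,e@n)
P=cloud(ctrl.camera("wrist")).reshape(-1,3); P=P[~np.isnan(P[:,0])]
a=(P[:,:2]-s)@u; d=(P[:,:2]-s)@n
m=(abs(a)<.012)&(d>.045)&(d<.075)&(P[:,2]>.19); print("bar far end",m.sum(),"a",np.median(a[m]),"dmax",d[m].max(),"ztop",np.percentile(P[m,2],95))
m=(a>.025)&(a<.05)&(d>.02)&(d<.05)&(P[:,2]>.19)&(P[:,2]<.23); print("prong",m.sum(),"ztop",np.percentile(P[m,2],95) if m.sum() else 0, np.median(d[m]))
```

```text
[ 0.55880733 -0.21956923  0.20182422] [-3.14137717e+00 -1.03632236e-05  1.33376701e+00] [-0.98174384 -0.49127163 -2.57130695] [ 0.01737851 -0.06497428 -0.0190575 ]
tcp-seat along u,n 0.0008326282677041604 -0.004293483748489524
bar far end 784 a 0.0013050825356656207 dmax 0.06302535298289602 ztop 0.22525619180763376
prong 732 ztop 0.209371707366419 0.03587358532396652
```

Request:
{"method": "servo_tool", "body": {
  "plan": [
    [0, 0.001, 0, 0.002, 0, 0, 0],
    [0, 0.001, 0, 0.002, 0, 0, 0],
    [0, 0, 0, 0.001, 0, 0, 0],
    [0, 0, 0, 0.001, 0, 0, 0],
    [0, 0, 0, 0.001, 0, 0, 0],
    [0, 0, 0, 0, 0, 0, 0],
    [0, 0, 0, 0, 0, 0, 0],
    [0, 0, 0, 0, 0, 0, 0]
  ]
}}

```text
time_s: 10.35
ee_pos: [0.5594, -0.2177, 0.1954]
eef_rot: [3.141, 0.0, 1.334]
force: [-1.8, 1.2, 4.7]
grip_width: 0.0088
grip_force: 45.0
```

Contact: the vertical force went from −2.6 to +4.7 N, so the bar rests on the prongs. I release it.

Request:
{"method": "servo_tool", "body": {
  "plan": [
    [15, 0, 0, 0, 0, 0, 0],
    [20, 0, 0, 0, 0, 0, 0],
    [30, 0, 0, 0, 0, 0, 0],
    [35, 0, 0, 0, 0, 0, 0],
    [35, 0, 0, 0, 0, 0, 0],
    [35, 0, 0, 0, 0, 0, 0],
    [35, 0, 0, -0.004, 0, 0, 0],
    [35, 0, 0, -0.01, 0, 0, 0]
  ]
}}

```text
time_s: 11.35
ee_pos: [0.5592, -0.2176, 0.2092]
eef_rot: [-3.141, -0.0, 1.334]
force: [-0.2, -0.4, 0.5]
grip_width: 0.0329
grip_force: 0.0
```

Request:
{"method": "servo_tool", "body": {
  "plan": [
    [35, 0, 0, -0.015, 0, 0, 0],
    [35, 0, 0, -0.02, 0, 0, 0],
    [35, 0, 0, -0.025, 0, 0, 0],
    [35, 0, 0, -0.025, 0, 0, 0],
    [35, 0, 0, -0.02, 0, 0, 0],
    [35, 0, 0, 0, 0, 0, 0],
    [35, 0, 0, 0, 0, 0, 0],
    [35, 0, 0, 0, 0, 0, 0]
  ]
}}

```text
time_s: 12.35
ee_pos: [0.5591, -0.2176, 0.3131]
eef_rot: [-3.14, -0.0, 1.334]
force: [-0.8, -0.4, 0.4]
grip_width: 0.0329
grip_force: 0.0
```

Run:
```python
from h import *
o=ctrl.get_obs(); print(o["time_s"],o["ee_pos"],o["grip_width"])
for n in("wrist","scene","top"):
    c=ctrl.camera(n); np.savez(n+"3.npz",**c)
w=np.load("wrist3.npz")["pixels"]; s=np.load("scene3.npz")["pixels"][90:230,130:340]
cv2.imwrite("pics/hang.png",np.hstack([cv2.resize(w,(400,300)),cv2.resize(s,(400,300))])[...,::-1])
```

```text
12.35 [ 0.55912721 -0.21756428  0.31312932] 0.032888895548497075
```

View pics/hang.png

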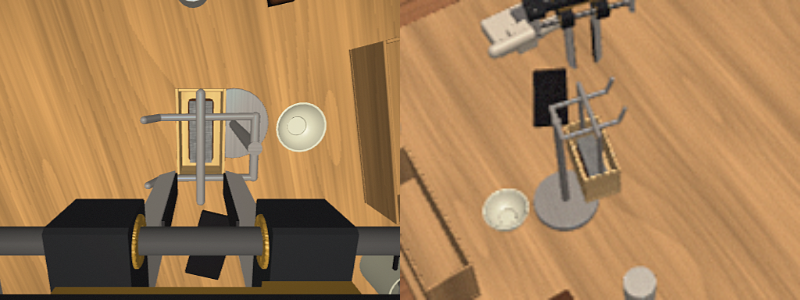

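Left half: the bar at (200,95)–(200,200) lies across both prongs. Right half: the basket hangs upright at (593,160), free of the fingers. On to the carousel.

Run:
```python
from h import *
rows((.64,.15,.27),75,8,60)
```

```text
step mm 47.36126144052407 deg 0.17753742010232249
[[60,0.047,-0.001,0.0054,-0.0001,-0.0,0.0031],[60,0.047,-0.0011,0.0054,-0.0001,-0.0,0.0031],[60,0.047,-0.0013,0.0054,-0.0001,-0.0,0.0031],[60,0.047,-0.0014,0.0054,-0.0001,-0.0,0.0031],[60,0.047,-0.0016,0.0054,-0.0001,-0.0,0.0031],[60,0.047,-0.0017,0.0054,-0.0001,-0.0,0.0031],[60,0.047,-0.0018,0.0054,-0.0001,-0.0,0.0031],[60,0.047,-0.002,0.0054,-0.0001,-0.0,0.0031]]
```

Request:
{"method": "servo_tool", "body": {
  "plan": [
    [35, 0.047, -0.001, 0, 0, 0, 0.003],
    [35, 0.047, -0.001, 0, 0, 0, 0.003],
    [60, 0.047, -0.001, 0.007, 0, 0, 0.003],
    [60, 0.047, -0.001, 0.007, 0, 0, 0.003],
    [60, 0.047, -0.002, 0.007, 0, 0, 0.003],
    [60, 0.047, -0.002, 0.007, 0, 0, 0.003],
    [60, 0.047, -0.002, 0.007, 0, 0, 0.003],
    [60, 0.047, -0.002, 0.007, 0, 0, 0.003]
  ]
}}

```text
time_s: 13.5
ee_pos: [0.6399, 0.1514, 0.2715]
eef_rot: [-3.141, 0.0, 1.31]
force: [0.8, -1.4, 0.6]
grip_width: 0.0564
grip_force: 0.0
```

Run:
```python
from h import *
o=ctrl.get_obs(); print(o["time_s"],o["ee_pos"],o["grip_width"])
c=ctrl.camera("wrist"); np.savez("wrist4.npz",**c); P=cloud(c)
cv2.imwrite("pics/wrist4.png",cv2.resize(c["pixels"][...,::-1],(768,576)))
A=P.reshape(-1,3); A=A[~np.isnan(A[:,0])]
def sel(c,r,zl,zh): return A[(np.hypot(A[:,0]-c[0],A[:,1]-c[1])<r)&(A[:,2]>zl)&(A[:,2]<zh)]
Q=sel((.653,.18),.05,.176,.19); q=cv2.minAreaRect(Q[:,:2].astype(np.float32)); w,V=np.linalg.eigh(np.cov(Q[:,:2].T)); print("knob",len(Q),Q.mean(0),q,np.degrees(np.arctan2(V[1,1],V[0,1])))
Q=sel((.637,.113),.03,.122,.14); 
if len(Q): print("ball",len(Q),Q.mean(0),Q[:,2].max())
Q=sel((.65,.18),.14,.006,.018); 
if len(Q): print("foot",len(Q),Q.mean(0),Q.min(0),Q.max(0))
```

```text
13.5 [0.63992644 0.151398   0.27153945] 0.05637834067190667
knob 1182 [0.65413549 0.18249387 0.17905176] ((0.653821587562561, 0.18134939670562744), (0.05922236293554306, 0.01389708835631609), 75.68638610839844) 75.75688370597918
ball 226 [0.63700489 0.11432348 0.12451085] 0.12847416625095093
foot 198 [0.64498736 0.17485118 0.01167164] [0.53476281 0.06036846 0.00605291] [0.78464384 0.20841445 0.01787671]
```

View pics/wrist4.png

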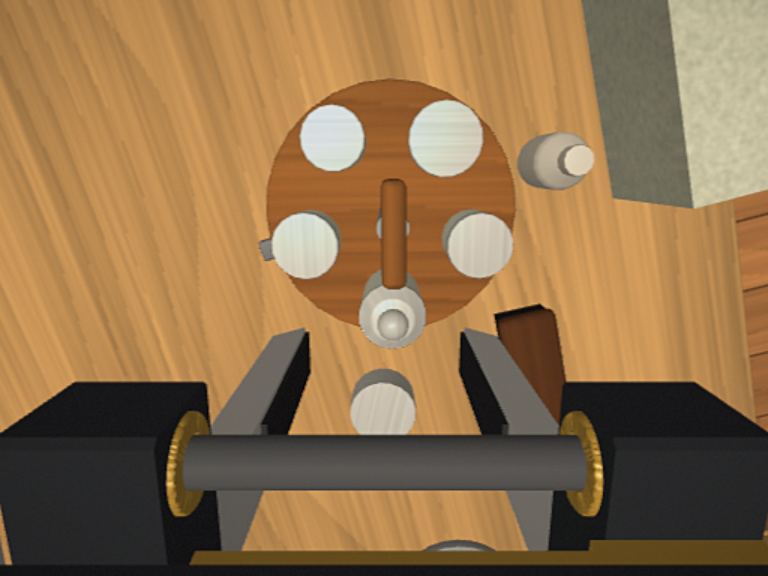

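The knob is at (394,235) in line with the ball at (392,323), and the pointer tip shows at (267,249). The knob centre (0.654, 0.181) and axis 75.7° agree with the ball direction. Next I measure the pointer's direction.

Run:
```python
from h import *
c0=np.array([.6538,.1813])
for f in("wrist4","wrist1","top0","top3","scene0"):
    c=np.load(f+".npz"); P=cloud(c); px=c["pixels"].astype(int)
    sat=px.max(-1)-px.min(-1)
    d=P[...,:2]-c0; r=np.hypot(d[...,0],d[...,1]); a=np.degrees(np.arctan2(d[...,1],d[...,0]))%360
    m=(r>.1)&(r<.128)&(abs(a-180)<25)&(P[...,2]<.02)&(sat<35)
    if m.sum()<3: print(f,m.sum()); continue
    v,u=np.nonzero(m); e=P[m]
    # tangential extent
    print(f,m.sum(),"ang mean",a[m].mean().round(2),"min/max",a[m].min().round(1),a[m].max().round(1),"r",r[m].min().round(3),r[m].max().round(3),"mid",((a[m].min()+a[m].max())/2).round(2),"z",np.median(e[:,2]).round(4),"xy",e[:,:2].mean(0).round(4))
rows((.6538,.1813,.20),75.7,8,60)
c=np.load("wrist4.npz")["pixels"][145:185,160:220]; d=np.load("wrist1.npz")["pixels"][130:170,295:355]
cv2.imwrite("pics/ptr.png",np.hstack([cv2.resize(k,(396,264),interpolation=2) for k in(c,d)])[...,::-1])
```

```text
wrist4 107 ang mean 182.37 min/max 177.9 193.6 r 0.108 0.123 mid 185.75 z 0.0115 xy [0.5399 0.1766]
wrist1 238 ang mean 182.12 min/max 177.5 187.3 r 0.103 0.12 mid 182.4 z 0.0115 xy [0.5419 0.1772]
top0 18 ang mean 182.71 min/max 177.6 186.5 r 0.106 0.121 mid 182.05 z 0.0118 xy [0.5411 0.176 ]
top3 18 ang mean 182.63 min/max 177.4 186.4 r 0.106 0.121 mid 181.89 z 0.0106 xy [0.541  0.1762]
scene0 11 ang mean 181.91 min/max 178.1 186.2 r 0.109 0.116 mid 182.17 z 0.012 xy [0.5409 0.1775]
step mm 9.43328780247978 deg 0.06037810664279223
[[60,0.0035,0.0009,0.0087,-0.0003,-0.0,-0.001],[60,0.0035,0.0009,0.0087,-0.0003,-0.0,-0.001],[60,0.0034,0.0009,0.0087,-0.0003,-0.0,-0.001],[60,0.0034,0.0009,0.0087,-0.0003,-0.0,-0.001],[60,0.0034,0.0009,0.0087,-0.0003,-0.0,-0.001],[60,0.0034,0.0009,0.0087,-0.0003,-0.0,-0.001],[60,0.0034,0.0009,0.0087,-0.0003,-0.0,-0.001],[60,0.0034,0.0009,0.0087,-0.0003,-0.0,-0.001]]
```

View pics/ptr.png

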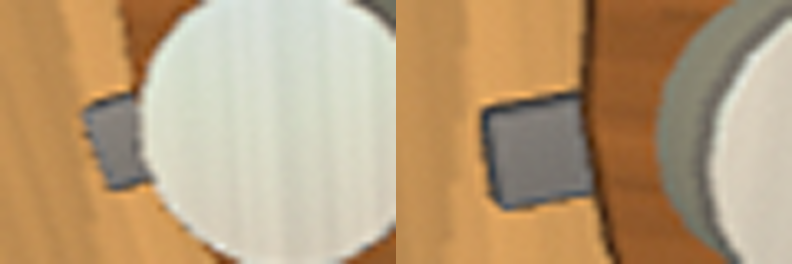

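The two crops show the pointer tongue at (115,140) and (538,150). Its direction from the axis is about 182.3° and the ball's is 255.7°, so the turntable needs −73.4°, which is +1.281 rad about tool z. I descend onto the knob now.

Request:
{"method": "servo_tool", "body": {
  "plan": [
    [60, 0.007, 0.002, 0.01, 0, 0, 0],
    [60, 0.007, 0.002, 0.015, 0, 0, -0.003],
    [60, 0.007, 0.002, 0.015, 0, 0, -0.003],
    [60, 0.006, 0.001, 0.018, 0, 0, -0.002],
    [60, 0, 0, 0.02, 0, 0, 0],
    [60, 0, 0, 0.02, 0, 0, 0],
    [60, 0, 0, 0.018, 0, 0, 0],
    [60, 0, 0, 0.009, 0, 0, 0]
  ],
  "force": 40
}}

```text
time_s: 14.55
ee_pos: [0.6532, 0.174, 0.1454]
eef_rot: [-3.14, 0.001, 1.318]
force: [-0.6, 0.7, 0.3]
grip_width: 0.0563
grip_force: 0.0
```

Run:
```python
from h import *
o=ctrl.get_obs(); print(o["ee_pos"],np.degrees(o["eef_rot"]),o["force"])
rows((.6538,.1813,.146),75.7,1,60)
```

```text
[0.65317369 0.174013   0.14542143] [-1.79925499e+02  3.49761320e-02  7.54950497e+01] [-0.59499183  0.74035379  0.33089478]
step mm 7.336717015734026 deg 0.22087938478493135
[[60,0.0072,-0.0012,-0.0006,-0.0013,0.0006,-0.0036]]
```

Request:
{"method": "servo_tool", "body": {
  "plan": [
    [60, 0.004, -0.001, 0, 0, 0, -0.004],
    [60, 0.003, 0, 0, 0, 0, 0],
    [60, 0, 0, 0, 0, 0, 0],
    [0, 0, 0, 0, 0, 0, 0],
    [0, 0, 0, 0, 0, 0, 0],
    [0, 0, 0, 0, 0, 0, 0],
    [0, 0, 0, 0, 0, 0, 0],
    [0, 0, 0, 0, 0, 0, 0]
  ]
}}

```text
time_s: 15.55
ee_pos: [0.6531, 0.1815, 0.1469]
eef_rot: [-3.139, 0.001, 1.322]
force: [-14.1, 0.9, 5.1]
grip_width: 0.0138
grip_force: 40.0
```

Request:
{"method": "servo_tool", "body": {
  "plan": [
    [0, 0, -0.0005, 0, 0, 0, 0.03],
    [0, 0, 0, 0, 0, 0, 0.08],
    [0, 0, 0, 0, 0, 0, 0.09],
    [0, 0, 0, 0, 0, 0, 0.09],
    [0, 0, 0, 0, 0, 0, 0.09],
    [0, 0, 0, 0, 0, 0, 0.09],
    [0, 0, 0, 0, 0, 0, 0.09],
    [0, 0, 0, 0, 0, 0, 0.08]
  ]
}}

```text
time_s: 16.55
ee_pos: [0.6536, 0.1812, 0.1469]
eef_rot: [-3.141, 0.001, 0.679]
force: [-1.8, -1.4, 1.1]
grip_width: 0.0136
grip_force: 40.0
```

Request:
{"method": "servo_tool", "body": {
  "plan": [
    [0, 0, 0, 0, 0, 0, 0.08],
    [0, 0, 0, 0, 0, 0, 0.09],
    [0, 0, 0, 0, 0, 0, 0.09],
    [0, 0, 0, 0, 0, 0, 0.09],
    [0, 0, 0, 0, 0, 0, 0.09],
    [0, 0, 0, 0, 0, 0, 0.09],
    [0, 0, 0, 0, 0, 0, 0.06],
    [0, 0, 0, 0, 0, 0, 0.051]
  ]
}}

```text
time_s: 17.55
ee_pos: [0.6537, 0.1807, 0.1469]
eef_rot: [3.141, 0.0, 0.039]
force: [-2.3, -4.4, 1.2]
grip_width: 0.0138
grip_force: 40.0
```

Run:
```python
from h import *
o=ctrl.get_obs(); print(o["time_s"],o["ee_pos"],np.degrees(o["eef_rot"]),o["force"],o["moment"],o["grip_width"])
for n in("top","wrist","scene"):
    c=ctrl.camera(n); np.savez(n+"5.npz",**c); A=cloud(c).reshape(-1,3); d=A[:,:2]-[.6535,.1813]; r=np.hypot(*d.T)
    m=(r>.05)&(r<.09)&(A[:,2]>.112)&(A[:,2]<.132); Q=A[m]; a=np.degrees(np.arctan2(d[m,1],d[m,0]))%360
    print(n,m.sum(),a.mean() if m.sum() else 0, Q.mean(0) if m.sum() else 0)
w=np.load("wrist5.npz")["pixels"]; s=np.load("top5.npz")["pixels"][150:250,150:284]
cv2.imwrite("pics/end.png",np.hstack([cv2.resize(w,(400,300)),cv2.resize(s,(400,300))])[...,::-1])
```

```text
17.55 [0.65370655 0.18071106 0.14690312] [1.79958649e+02 2.64973584e-02 2.20987636e+00] [-2.29689971 -4.42745701  1.21411264] [-0.40973476  0.16310494  0.10215118] 0.013780314883660421
top 0 0 0
wrist 47 182.04040998224448 [0.5780699  0.1786121  0.12441012]
scene 0 0 0
```

View pics/end.png

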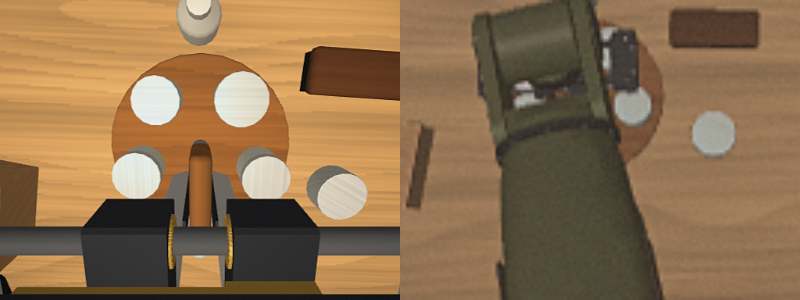

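Run:
```python
from h import *
c0=np.array([.6536,.181])
for f in("wrist4","wrist5"):
    A=cloud(np.load(f+".npz")).reshape(-1,3); d=A[:,:2]-c0; r=np.hypot(*d.T); a=np.degrees(np.arctan2(d[:,1],d[:,0]))%360
    m0=(r<.105)&(A[:,2]>.078)&(A[:,2]<.092)
    base=255.7 if f=="wrist4" else 182.2
    for k in(72,144,216,288):
        t=(base+k)%360; m=m0&(abs((a-t+180)%360-180)<22)
        if m.sum()>100:
            (x,y),R0=cv2.minEnclosingCircle(A[m,:2].astype(np.float32)); e=np.array([x,y])-c0
            print(f,k,m.sum(),"r",np.hypot(*e).round(4),"R",round(R0,4),"implied ball angle",(np.degrees(np.arctan2(e[1],e[0]))-k)%360)
c=np.load("scene3.npz"); P=cloud(c); print([ (P[int(v/1.5),int(u/1.5)]).round(3) for u,v in[(589,150)]])
```

```text
wrist4 216 1525 r 0.0702 R 0.0229 implied ball angle 255.1980943744859
wrist5 216 3262 r 0.07 R 0.023 implied ball angle 181.91871724830193
[array([0.245, 0.137, 0.491])]
```

The ball direction reads 181.9–182.2° and the pointer about 182.1°, so they agree. I make one last check that the basket still hangs as it did, then hand in.

Run:
```python
from h import *
a=np.load("scene3.npz")["pixels"].astype(int); b=np.load("scene5.npz")["pixels"].astype(int)
d=abs(a-b).mean(-1)[125:200,190:255].mean(); print("hook diff",d); 
o=ctrl.get_obs(); print(o["grip_force"],o["force"])
if d<8: print(ctrl.hand_in())
```

```text
hook diff 7.437264957264958
39.99583303928375 [-1.33368284 -4.77412307  0.54146605]
the job is handed in; nothing more can be done
None
```

The basket hangs upright on both prongs and is released, the gripper still holds the turntable with the ball-lid jar over the pointer to within about 0.5° by camera, and the job was handed in at about 18 s; the last automatic before/after comparison of the hook area only just passed (7.4 against my limit of 8), and I did not view that picture.

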